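# Point out the sample and its reagents in order of use

## Robot

A 6-joint arm with a two-finger parallel gripper is mounted at the origin on a cart in front of the work surface, level with it; the furniture and walls round the work are solid. World frame = base frame: x ahead of the robot, y to its left, z up, the work surface at z = 0. Lengths are in m, angles in degrees, forces in N, time in s.
With the tool pointing down it reaches from about 0.35 to 0.875 m from the base axis. Payload 4.2 kg.
Tool frame: the origin (TCP) lies midway between the tips of the shut fingers; the grasp point (between the pads) lies 19 mm behind it; z points along the fingers, y is the direction in which the jaws open and shut (so a half turn about z gives the same grasp; the last joint's range is limited). The gripper opens to 87 mm and grips with 3 to 60 N. Pads are 19 mm wide; open, the fingers measure 117 mm over their backs; the gripper's body (75 mm by 190 mm) begins 51 mm behind the grasp point.
Start: joints at [-54.167, 22.042, 0.453, 0, -68.411, -14.817], TCP at [0.224, -0.583, 0.223] pointing down, gripper open.
Joint ranges: [-179.83, 179.83], [-69.29, 118.12], [-61.27, 80.66], [-181.25, 117.63], [-171.15, -9.14], [-177.46, 177.46]. Speed limits (degrees/s): [159.86, 159.86, 180, 180, 180, 180].

## Interface

Orientations are given as a 3x3 rotation matrix whose columns are the frame's x, y, z axes.
In Python, from station import r gives the robot as it stands.
- The arm moves only by the tool play_rows, never from a script. Its argument "commands" is a list that holds one entry, the list of rows, each a list of 7 numbers: the shift along the world's x, y, z in m, then the turn, a rotation vector about the world's x, y, z in rad, then the closure, from 0 (fully open) to 1 (shut). A call has 1 to 5 rows; each row is the pose to reach, as a shift and turn from the pose commanded when the call began; what a row does not reach only later rows make up. A row lasts 1/10 s, in which the tool goes at most 50 mm and 8.59 degrees, less where a joint would pass 70% of its speed; a pose out of reach is approached as far as the arm can. A call with a gripper value outside its range is refused whole. The fingers move at their own pace and stop on an object; the grip force is fixed at half the most. Time passes only in rows, so rows that repeat a pose let the fingers close. It gives the time, the measured TCP pose, the force and the opening at its end, in the units of the state.
- r.sense(): the state, without advancing time (a new reading comes with each control period).
- r.capture(name): name is "scene" or "side" or "wrist"; returns a dict with "image" (480x640x3 uint8, red, green, blue), "range_z" (480x640 float32, m along the optical axis (not along the pixel's ray), 0 where there is no reading), "intrinsics" (3x3 intrinsics, pixels), "extrinsics" (4x4, takes a point from camera to world coordinates); the wrist camera has in their place "mount" (4x4, takes a point from camera to tool coordinates, whose origin is the TCP and whose axes are the flange's). Camera axes: x right, y up, looking along -z (the intrinsics and any distortion apply to the point x, -y, -z); pixel columns grow to the right and rows downward; lengths in m; the calibration is good to about 2 mm. The wrist camera is an equidistant fisheye: a pixel r from the principal point sees the ray r / f radians off the axis. A picture is of the moment at which its call begins: read the wrist's pose just before it.
- r.finish_job(): hands the job in, once; it reports no verdict.
The state is a dict: "time_s": time; "joints": joint angles; "joint_velocities": joint speeds; "effort": joint torques, N m; "tcp_pos": TCP position; "ee_rot": TCP orientation; "wrist_force": force on the tool from outside, world axes, zero at the start; "moment": the same for the moment, N m; "gripper_width": opening from 0.0 (shut) to 1.0 (fully open).
Only numpy, scipy, OpenCV 4.12 (cv2) and the standard library are available. Lean on these libraries where they do the work, as an engineer would, in place of code of your own. Each camera call takes 0.05 s, during which the arm holds its last target. There are 200 camera calls.

## Task

Show a colleague what the next test needs, in order of use: with the fingertips just above its cap (two or three centimetres), point at the yellow-capped tube in the grey rack, then at the blue-capped bottle, and last at the brown bottle, keeping still for about two seconds over each. Lift the hand well clear between them, point at no other bottle or tube on the way, and do not touch or move any bottle, tube or the rack. Finish still pointing at the brown bottle.

Things in the scene. Friction and masses are not known exactly. Their poses are not given: they have to be found in the camera images.
- bottle_blue: white reagent bottle with blue cap and blue band, 38 mm across and 68 mm tall, standing on the worktop; origin at the centre of its underside, z up. It may be in any of five places
- bottle_brown: dark brown reagent bottle with near-black cap, 42 mm across and 75 mm tall, standing on the worktop; origin at the centre of its underside, z up. It may be in any of five places
- bottle_green: white reagent bottle with green cap and green band, 40 mm across and 70 mm tall, standing on the worktop; origin at the centre of its underside, z up. It may be in any of five places
- bottle_yellow: white reagent bottle with yellow cap and yellow band, 40 mm across and 70 mm tall, standing on the worktop; origin at the centre of its underside, z up. It may be in any of five places
- bottle_red: larger white reagent bottle with red cap and red band, 52 mm across and 92 mm tall, standing on the worktop; origin at the centre of its underside, z up. It may be in any of five places
- grey_rack: grey tube rack, 52 x 126 mm and 64 mm high, two rows of five cells; origin at the centre of its underside, y along its length, z up. (The paler rack at the back of the worktop is not meant and holds no yellow-capped tube)
- tube_yellow: blood tube with yellow cap, 17 mm across the cap and 92 mm long, upright in a cell of the grey rack, its foot 4 mm above the underside of the rack; origin at the foot, z up along the tube. It may be in any of four cells; the nearest other tube is about 32 mm away
- tube_red: blood tube with red cap, 17 mm across the cap and 92 mm long, upright in a cell of the grey rack, its foot 4 mm above the underside of the rack; origin at the foot, z up along the tube. It may be in any of four cells; the nearest other tube is about 32 mm away
- tube_purple_a: blood tube with purple cap, 17 mm across the cap and 92 mm long, upright in a cell of the grey rack, its foot 4 mm above the underside of the rack; origin at the foot, z up along the tube. It may be in any of four cells; the nearest other tube is about 32 mm away
- tube_purple_b: blood tube with purple cap, 17 mm across the cap and 92 mm long, upright in a cell of the grey rack, its foot 4 mm above the underside of the rack; origin at the foot, z up along the tube. It may be in any of four cells; the nearest other tube is about 32 mm away
- tube_yellow_top (a point): centre of the top of the tube's yellow cap, z up
- bottle_blue_top (a point): centre of the top of the blue cap of the bottle, z up
- bottle_brown_top (a point): centre of the top of the near-black cap of the brown bottle, z up
There are look-alikes about, which are no part of the job. Leave any orange or pink look-alike of the bottle_blue alone.

How it is judged:
By the outcome, as a careful person would: the job done as asked, in the order asked, and still so for the second after the job is handed in, with the robot touching nothing.
It also fails if it takes over 61 s, if anything falls off the work surface, if the arm or the gripper's body presses on something with over 40 N, if the wrist force passes 120 N, or if a joint passes its speed limit or range.

## Working session

There is one attempt and no reset: what is moved stays moved. The work goes in short steps, Python scripts to look and compute and a tool call to move; the robot and the scene stay as the last step left them, time stands still between calls to the robot, and variables do not carry over. Pictures are saved under pics/ and viewed, about 8 in all and at most 12, crops included, and the job is handed in when it is done.

Besides the shell and the picture viewer there is one more tool, called after ">>>" by a JSON object that holds its "fn" and its "kwargs". play_rows: Moves the arm, as the interface text tells. Its arguments: {"type":"object","properties":{"commands":{"type":"array","items":{"type":"array","items":{"type":"array","items":{"type":"number"}}}}},"required":["commands"]}

```bash
mkdir -p pics; cat > h.py <<'E'
import numpy as np, cv2
from station import r
def world(c,u,v):
    K=c["intrinsics"];z=c["range_z"][v,u]
    p=np.array([(u-K[0,2])/K[0,0]*z,-(v-K[1,2])/K[1,1]*z,-z,1])
    return (c["extrinsics"]@p)[:3]
def cloud(c):
    K=c["intrinsics"];z=c["range_z"];v,u=np.mgrid[:480,:640]
    p=np.stack([(u-K[0,2])/K[0,0]*z,-(v-K[1,2])/K[1,1]*z,-z,np.ones_like(z)],-1)
    return (p@c["extrinsics"].T)[...,:3]
E
python3 - <<'E'
from h import *
import pickle
for n in("scene","side"):
    c=r.capture(n); pickle.dump(c,open(n+".pkl","wb")); cv2.imwrite(f"pics/{n}.png",c["image"][...,::-1]); print(n,c.keys(),c["extrinsics"].round(3).tolist(),c["intrinsics"].tolist(),(c["range_z"]>0).mean())
E
```

```text
scene dict_keys(['image', 'range_z', 'intrinsics', 'extrinsics']) [[-0.417, 0.536, -0.734, -0.337], [-0.909, -0.228, 0.35, 0.328], [0.021, 0.813, 0.582, 0.771], [0.0, 0.0, 0.0, 1.0]] [[550.8747273315105, 0.0, 322.920902020936], [0.0, 550.8747273315105, 245.3798328663818], [0.0, 0.0, 1.0]] 0.9962662760416666
side dict_keys(['image', 'range_z', 'intrinsics', 'extrinsics']) [[0.996, 0.044, -0.075, 0.398], [-0.087, 0.475, -0.875, -1.101], [-0.003, 0.879, 0.477, 0.641], [0.0, 0.0, 0.0, 1.0]] [[528.7738103792616, 0.0, 317.9607645161845], [0.0, 528.7738103792616, 239.59239617522192], [0.0, 0.0, 1.0]] 0.9959993489583333
```

View pics/scene.png

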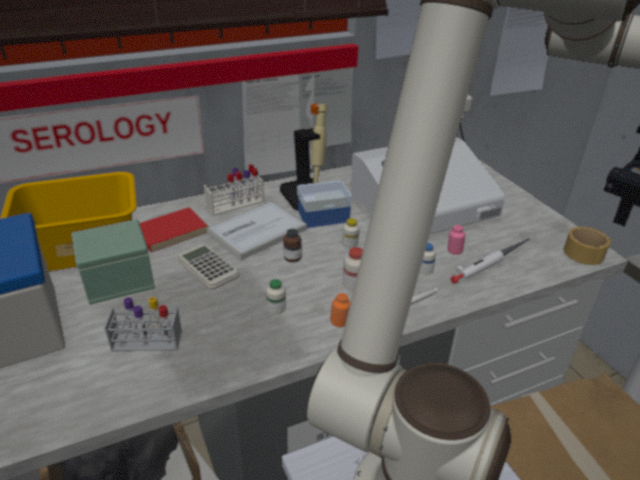

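View pics/side.png

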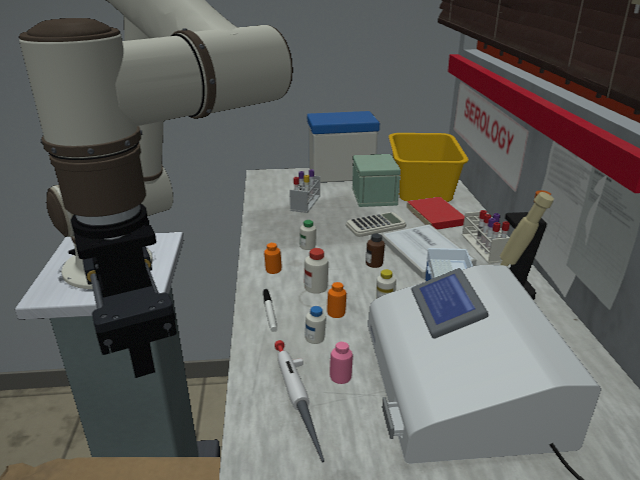

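The scene view shows the grey rack's yellow cap at (153,302), with two purple caps and a red one beside it. The brown bottle is at (292,240) and the blue cap at (429,247), half beside the arm. The side view shows the blue cap at (316,311), the brown cap at (375,238) and the rack at (305,190). The orange bottles at (272,258) and (336,298) and the pink one at (341,362) are look-alikes. Next: measure the caps in both views and make one enlarged crop.

```bash
python3 - <<'E'
from h import *
import pickle
C={n:pickle.load(open(n+".pkl","rb")) for n in("scene","side")}
seeds={"ytube":((153,302),(307,180),'y'),"blue":((429,247),(316,312),'b'),"brown":((292,236),(375,239),'k')}
hue={'y':((20,100,80),(35,255,255)),'b':((95,110,50),(125,255,255)),'k':((0,0,0),(179,255,75))}
def ray(c,u,v):
    K=c["intrinsics"];E=c["extrinsics"];d=E[:3,:3]@[(u-K[0,2])/K[0,0],-(v-K[1,2])/K[1,1],-1];return E[:3,3],d/np.linalg.norm(d)
for k,(a,b,col) in seeds.items():
    rays=[]
    for n,(u,v) in zip(C,(a,b)):
        c=C[n];hsv=cv2.cvtColor(c["image"],cv2.COLOR_RGB2HSV)
        m=cv2.inRange(hsv,*map(np.array,hue[col]));roi=np.zeros_like(m);roi[v-14:v+14,u-14:u+14]=255;m&=roi
        P=cloud(c)[m>0];ys,xs=np.nonzero(m)
        if len(P)==0: print(k,n,"none");continue
        zt=np.percentile(P[:,2],95);top=P[P[:,2]>zt-.006]
        print(k,n,len(P),"px",xs.mean().round(1),ys.mean().round(1),"ztop",zt.round(4),"top xy mid",((top.max(0)+top.min(0))/2).round(4),"ext",np.ptp(top,axis=0).round(3),"med",np.median(P,0).round(4))
        rays.append(ray(c,xs.mean(),ys.mean()))
    if len(rays)==2:
        (o1,d1),(o2,d2)=rays;s=np.linalg.lstsq(np.c_[d1,-d2],o2-o1,rcond=None)[0]
        p,q=o1+s[0]*d1,o2+s[1]*d2;print("  tri",((p+q)/2).round(4),"gap",np.linalg.norm(p-q).round(4))
crops=[(C["scene"],130,320),(C["side"],307,188),(C["side"],316,318),(C["side"],375,245),(C["scene"],429,255),(C["scene"],292,245)]
t=[cv2.resize(c["image"][v-30:v+30,u-32:u+32],(256,240),interpolation=cv2.INTER_CUBIC) for c,u,v in crops]
cv2.imwrite("pics/crops.png",np.vstack([np.hstack(t[:3]),np.hstack(t[3:])])[...,::-1])
# tall things map on the table, for clearance
P=cloud(C["side"]).reshape(-1,3);print(r.sense()["ee_rot"])
for lo in [(0.3,-.5),(0.3,-.3),(.3,-.1),(.3,.1),(.3,.3)]:
    s=P[(P[:,0]>.25)&(P[:,0]<.7)&(P[:,1]>lo[1])&(P[:,1]<lo[1]+.2)];print(lo, s[:,2].max())
E
```

```text
ytube scene 93 px 152.7 302.5 ztop 0.0958 top xy mid [0.4838 0.2812 0.0936] ext [0.018 0.015 0.007] med [0.4794 0.2814 0.0911]
ytube side 37 px 306.0 178.2 ztop 0.0943 top xy mid [0.4838 0.2759 0.0922] ext [0.012 0.019 0.006] med [0.4833 0.2746 0.088 ]
  tri [0.4845 0.281  0.0855] gap 0.0019
blue scene 28 px 428.8 246.6 ztop 0.0698 top xy mid [ 0.4587 -0.3097  0.0674] ext [0.018 0.015 0.006] med [ 0.4557 -0.3093  0.0666]
blue side 102 px 315.8 310.9 ztop 0.0682 top xy mid [ 0.4617 -0.3133  0.0663] ext [0.019 0.023 0.007] med [ 0.4612 -0.3177  0.0663]
  tri [ 0.4612 -0.3133  0.0624] gap 0.0009
brown scene 247 px 292.5 240.4 ztop 0.0742 top xy mid [ 0.6173 -0.0489  0.0721] ext [0.02  0.025 0.007] med [ 0.6096 -0.0479  0.054 ]
brown side 275 px 375.4 243.2 ztop 0.0744 top xy mid [ 0.6207 -0.0538  0.0727] ext [0.023 0.027 0.008] med [ 0.6205 -0.0636  0.0545]
  tri [ 0.6199 -0.0506  0.0503] gap 0.0041
[[-9.33539107e-01 -3.58474778e-01 -7.53922987e-04]
 [-3.58475561e-01  9.33537516e-01  1.72599114e-03]
 [ 8.50911017e-05  1.88154319e-03 -9.99998226e-01]]
(0.3, -0.5) 0.5944537931674089
(0.3, -0.3) 0.09323007819973084
(0.3, -0.1) 0.07676837717248197
(0.3, 0.1) 0.11367807065019286
(0.3, 0.3) 0.19250643231718745
```

View pics/crops.png

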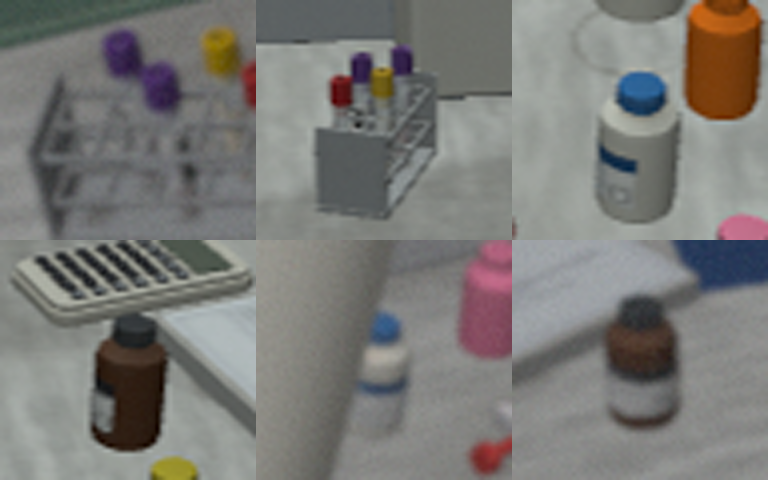

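Candidates for each target:
- **Yellow cap:** the tube in the grey rack, scene (153,302), against the yellow-capped bottle at (351,225). The tube is meant because it stands in the grey rack.
- **Blue cap:** the white bottle with the blue band, side (316,311). The orange and pink bottles are look-alikes.
- **Brown bottle:** only one, side (375,238).

The crops confirm all three. Cap tops are about (0.484,0.280,0.096), (0.461,-0.313,0.068) and (0.619,-0.051,0.075). I'll shut the fingers and travel high.

>>> {"fn": "play_rows", "kwargs": {"commands": [[[0.015,0.035,0.012,0,0,0,1],[0.03,0.075,0.024,0,0,0,1],[0.046,0.115,0.036,0,0,0,1],[0.061,0.15,0.048,0,0,0,1],[0.076,0.183,0.06,0,0,0,1]]]}}

```text
time_s: 0.6
tcp_pos: [0.3002, -0.3986, 0.2826]
ee_rot: [[-0.933, -0.359, -0.0], [-0.359, 0.933, 0.001], [0.0, 0.001, -1.0]]
wrist_force: [1.4, -0.4, -0.6]
gripper_width: 0.625
```

>>> {"fn": "play_rows", "kwargs": {"commands": [[[0.026,0.035,0,0,0,0,1],[0.052,0.07,0,0,0,0,1],[0.078,0.105,0,0,0,0,1],[0.1,0.145,0,0,0,0,1],[0.12,0.18,0,0,0,0,1]]]}}

```text
time_s: 1.1
tcp_pos: [0.4206, -0.2184, 0.2823]
ee_rot: [[-0.933, -0.359, -0.0], [-0.359, 0.933, 0.0], [0.0, 0.001, -1.0]]
wrist_force: [0.6, 0.8, 1.1]
gripper_width: 0.171
```

>>> {"fn": "play_rows", "kwargs": {"commands": [[[0.01,0.043,0,0,0,0,1],[0.02,0.086,0,0,0,0,1],[0.03,0.13,0,0,0,0,1],[0.035,0.175,0,0,0,0,1],[0.04,0.22,0,0,0,0,1]]]}}

```text
time_s: 1.6
tcp_pos: [0.4598, 0.0014, 0.2823]
ee_rot: [[-0.933, -0.359, -0.001], [-0.359, 0.933, 0.0], [0.0, 0.0, -1.0]]
wrist_force: [1.2, 0.3, 1.1]
gripper_width: 0.005
```

>>> {"fn": "play_rows", "kwargs": {"commands": [[[0.004,0.04,0,0,0,0,1],[0.008,0.08,0,0,0,0,1],[0.012,0.12,0,0,0,0,1],[0.016,0.16,0,0,0,0,1],[0.02,0.2,0,0,0,0,1]]]}}

```text
time_s: 2.1
tcp_pos: [0.4797, 0.2012, 0.2823]
ee_rot: [[-0.933, -0.359, -0.001], [-0.359, 0.933, -0.0], [0.001, -0.0, -1.0]]
wrist_force: [2.1, -0.4, 0.8]
gripper_width: 0.005
```

>>> {"fn": "play_rows", "kwargs": {"commands": [[[0.002,0.035,0,0,0,0,1],[0.004,0.065,0,0,0,0,1],[0.004,0.079,0,0,0,0,1],[0.004,0.079,-0.02,0,0,0,1],[0.004,0.079,-0.04,0,0,0,1]]]}}

```text
time_s: 2.6
tcp_pos: [0.484, 0.2789, 0.2421]
ee_rot: [[-0.933, -0.359, 0.0], [-0.359, 0.933, 0.0], [-0.0, 0.0, -1.0]]
wrist_force: [-0.3, 0.5, -0.7]
gripper_width: 0.007
```

```bash
python3 - <<'E'
from h import *
import pickle
s=r.sense();c=r.capture("wrist");print(s["tcp_pos"],c["mount"].round(3).tolist(),c["intrinsics"].round(1).tolist())
pickle.dump((s,c),open("w1.pkl","wb"))
T=np.eye(4);T[:3,:3]=s["ee_rot"];T[:3,3]=s["tcp_pos"]
W=T@c["mount"];im=c["image"][...,::-1].copy();K=c["intrinsics"]
def proj(p):
    q=np.linalg.inv(W)@[*p,1];x,y,z=q[0],-q[1],-q[2];h=np.hypot(x,y);t=np.arctan2(h,z);return K[0,2]+K[0,0]*t*x/h,K[1,2]+K[1,1]*t*y/h
u,v=proj([.484,.280,.096]);print(u,v)
cv2.drawMarker(im,(int(u),int(v)),(0,255,0),0,12)
u,v=proj(s["tcp_pos"]);cv2.drawMarker(im,(int(u),int(v)),(255,255,255),1,12)
cv2.imwrite("pics/w1.png",im)
E
```

```text
[0.48400173 0.27889842 0.24206147] [[0.001, 0.97, 0.245, 0.068], [1.0, -0.0, -0.001, -0.001], [-0.0, 0.245, -0.97, -0.163], [0.0, 0.0, 0.0, 1.0]] [[371.6, 0.0, 316.5], [0.0, 371.6, 237.9], [0.0, 0.0, 1.0]]
319.2144802982446 227.2776320751331
```

View pics/w1.png

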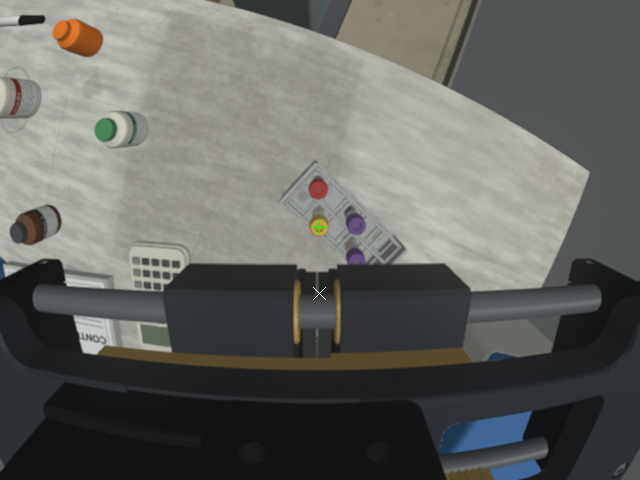

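The wrist view shows the projected estimate (319,227) centred on the yellow cap. The red cap is at (318,188) and the purples at (355,223) and (355,258). Descending to 24 mm above the cap and holding.

>>> {"fn": "play_rows", "kwargs": {"commands": [[[0,0.001,-0.03,0,0,0,1],[0,0.001,-0.06,0,0,0,1],[0,0.001,-0.09,0,0,0,1],[0,0.001,-0.11,0,0,0,1],[0,0.001,-0.122,0,0,0,1]]]}}

```text
time_s: 3.15
tcp_pos: [0.4836, 0.2785, 0.1191]
ee_rot: [[-0.934, -0.358, -0.002], [-0.358, 0.934, -0.002], [0.003, -0.001, -1.0]]
wrist_force: [-0.6, 0.1, 0.1]
gripper_width: 0.002
```

>>> {"fn": "play_rows", "kwargs": {"commands": [[[0,0,0,0,0,0,1],[0,0,0,0,0,0,1],[0,0,0,0,0,0,1],[0,0,0,0,0,0,1],[0,0,0,0,0,0,1]]]}}

```text
time_s: 3.65
tcp_pos: [0.4844, 0.2799, 0.1214]
ee_rot: [[-0.933, -0.359, 0.001], [-0.359, 0.933, 0.001], [-0.001, 0.001, -1.0]]
wrist_force: [0.6, 0.3, 0.2]
gripper_width: 0.006
```

```bash
python3 - <<'E'
from h import *
s=r.sense();print(s["tcp_pos"],s["wrist_force"])
c=r.capture("side");c2=r.capture("scene")
f=lambda c,u,v:cv2.resize(c["image"][v-38:v+38,u-38:u+38],(390,390),interpolation=cv2.INTER_CUBIC)
cv2.imwrite("pics/p1.png",np.hstack([f(c,307,180),f(c2,150,300)])[...,::-1])
E
```

```text
[0.4844467  0.27986796 0.12137096] [0.55221416 0.32329451 0.17726556]
```

View pics/p1.png

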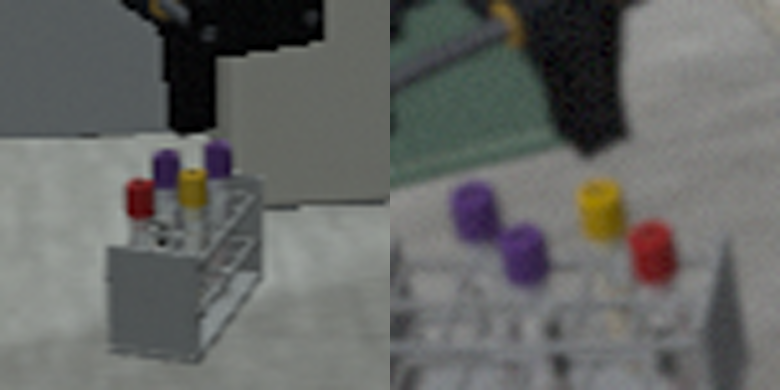

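Both views show the shut fingertips directly over the yellow cap with a gap of about 25 mm. Hold about 2 s more.

>>> {"fn": "play_rows", "kwargs": {"commands": [[[0,0,0,0,0,0,1],[0,0,0,0,0,0,1],[0,0,0,0,0,0,1],[0,0,0,0,0,0,1],[0,0,0,0,0,0,1]]]}}

```text
time_s: 4.25
tcp_pos: [0.4842, 0.2796, 0.1205]
ee_rot: [[-0.933, -0.359, -0.0], [-0.359, 0.933, -0.0], [0.0, -0.0, -1.0]]
wrist_force: [-0.2, 0.6, -0.0]
gripper_width: 0.008
```

>>> {"fn": "play_rows", "kwargs": {"commands": [[[0,0,0,0,0,0,1],[0,0,0,0,0,0,1],[0,0,0,0,0,0,1],[0,0,0,0,0,0,1],[0,0,0,0,0,0,1]]]}}

```text
time_s: 4.75
tcp_pos: [0.4842, 0.2796, 0.1206]
ee_rot: [[-0.933, -0.359, -0.0], [-0.359, 0.933, -0.0], [0.0, -0.0, -1.0]]
wrist_force: [-0.1, -0.7, -0.3]
gripper_width: 0.007
```

>>> {"fn": "play_rows", "kwargs": {"commands": [[[0,0,0,0,0,0,1],[0,0,0,0,0,0,1],[0,0,0,0,0,0,1],[0,0,0,0,0,0,1],[0,0,0,0,0,0,1]]]}}

```text
time_s: 5.25
tcp_pos: [0.4842, 0.2796, 0.1205]
ee_rot: [[-0.933, -0.359, -0.0], [-0.359, 0.933, -0.0], [0.0, -0.0, -1.0]]
wrist_force: [0.6, -0.3, -0.3]
gripper_width: 0.006
```

>>> {"fn": "play_rows", "kwargs": {"commands": [[[0,0,0,0,0,0,1],[0,0,0,0,0,0,1],[0,0,0,0,0,0,1],[0,0,0,0,0,0,1],[0,0,0,0,0,0,1]]]}}

```text
time_s: 5.75
tcp_pos: [0.4842, 0.2796, 0.1206]
ee_rot: [[-0.933, -0.359, 0.0], [-0.359, 0.933, 0.0], [-0.0, 0.0, -1.0]]
wrist_force: [0.1, 0.2, -0.5]
gripper_width: 0.002
```

>>> {"fn": "play_rows", "kwargs": {"commands": [[[0,0,0.025,0,0,0,1],[0,0,0.06,0,0,0,1],[0,0,0.1,0,0,0,1],[0,0,0.14,0,0,0,1],[0,0,0.17,0,0,0,1]]]}}

```text
time_s: 6.25
tcp_pos: [0.4846, 0.2798, 0.2936]
ee_rot: [[-0.933, -0.359, 0.003], [-0.359, 0.933, 0.002], [-0.003, 0.001, -1.0]]
wrist_force: [0.2, 0.9, -0.2]
gripper_width: 0.004
```

>>> {"fn": "play_rows", "kwargs": {"commands": [[[0,-0.04,0,0,0,0,1],[-0.002,-0.08,0,0,0,0,1],[-0.004,-0.12,0,0,0,0,1],[-0.006,-0.16,0,0,0,0,1],[-0.008,-0.2,0,0,0,0,1]]]}}

```text
time_s: 6.75
tcp_pos: [0.4757, 0.0781, 0.2907]
ee_rot: [[-0.933, -0.359, 0.0], [-0.359, 0.933, 0.0], [-0.0, 0.0, -1.0]]
wrist_force: [0.6, -0.7, 0.6]
gripper_width: 0.005
```

>>> {"fn": "play_rows", "kwargs": {"commands": [[[0,-0.04,0,0,0,0,1],[-0.002,-0.08,0,0,0,0,1],[-0.004,-0.12,0,0,0,0,1],[-0.006,-0.16,0,0,0,0,1],[-0.008,-0.2,0,0,0,0,1]]]}}

```text
time_s: 7.25
tcp_pos: [0.4677, -0.122, 0.2908]
ee_rot: [[-0.933, -0.359, 0.001], [-0.359, 0.933, 0.0], [-0.001, -0.0, -1.0]]
wrist_force: [1.5, 0.8, -0.4]
gripper_width: 0.004
```

>>> {"fn": "play_rows", "kwargs": {"commands": [[[-0.001,-0.04,0,0,0,0,1],[-0.003,-0.08,0,0,0,0,1],[-0.005,-0.12,0,0,0,0,1],[-0.007,-0.16,0,0,0,0,1],[-0.007,-0.193,0,0,0,0,1]]]}}

```text
time_s: 7.75
tcp_pos: [0.4606, -0.3153, 0.2905]
ee_rot: [[-0.934, -0.358, -0.0], [-0.358, 0.934, -0.0], [0.0, 0.0, -1.0]]
wrist_force: [0.2, -0.2, 0.5]
gripper_width: 0.002
```

```bash
python3 - <<'E'
from h import *
import pickle
C=pickle.load(open("side.pkl","rb"));P=cloud(C)
q=P[200:,230:].reshape(-1,3)
for R in [np.array([[-.933,-.359],[-.359,.933]])]:
  for t in [(.461,-.313),(.619,-.051)]:
    l=(q[:,:2]-t)@R;m=(abs(l[:,0])<.12)&(abs(l[:,1])<.14);print(t,q[m][:,2].max(),q[m][q[m][:,2].argmax()])
s=r.sense();c=r.capture("wrist")
T=np.eye(4);T[:3,:3]=s["ee_rot"];T[:3,3]=s["tcp_pos"]
W=T@c["mount"];im=c["image"][...,::-1].copy();K=c["intrinsics"]
for p in([.461,-.313,.068],[.619,-.051,.075]):
    q=np.linalg.inv(W)@[*p,1];x,y,z=q[0],-q[1],-q[2];h=np.hypot(x,y);t=np.arctan2(h,z)
    u,v=K[0,2]+K[0,0]*t*x/h,K[1,2]+K[1,1]*t*y/h;print(u,v)
    cv2.drawMarker(im,(round(u),round(v)),(0,255,0),0,10)
cv2.imwrite("pics/w2.png",im)
E
```

```text
(0.461, -0.313) 0.09622404145639152 [ 0.61735244 -0.39089505  0.09622404]
(0.619, -0.051) 0.08183633883593144 [ 0.75212093 -0.14708398  0.08183634]
319.6697917138376 212.39945737484234
459.36249042291473 393.8720452704852
```

View pics/w2.png

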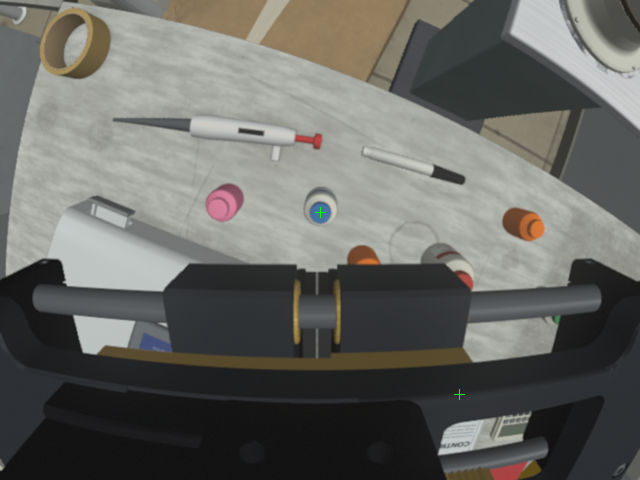

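The mark at (320,212) is centred on the blue cap, and nothing tall stands under the hand. Descend to z≈0.093 (25 mm above), hold, lift, then travel to the brown bottle.

>>> {"fn": "play_rows", "kwargs": {"commands": [[[0,0.001,-0.045,0,0,0,1],[0,0.001,-0.09,0,0,0,1],[0,0.001,-0.135,0,0,0,1],[0,0.001,-0.175,0,0,0,1],[0,0.001,-0.197,0,0,0,1]]]}}

```text
time_s: 8.3
tcp_pos: [0.459, -0.3114, 0.09]
ee_rot: [[-0.934, -0.358, -0.005], [-0.358, 0.934, 0.002], [0.004, 0.004, -1.0]]
wrist_force: [0.7, 0.9, -0.8]
gripper_width: 0.006
```

>>> {"fn": "play_rows", "kwargs": {"commands": [[[0,0,0,0,0,0,1],[0,0,0,0,0,0,1],[0,0,0,0,0,0,1],[0,0,0,0,0,0,1],[0,0,0,0,0,0,1]]]}}

```text
time_s: 8.8
tcp_pos: [0.4618, -0.3126, 0.0949]
ee_rot: [[-0.933, -0.359, 0.002], [-0.359, 0.933, -0.001], [-0.002, -0.002, -1.0]]
wrist_force: [-0.5, 0.4, 0.2]
gripper_width: 0.008
```

```bash
python3 - <<'E'
from h import *
s=r.sense();print(s["tcp_pos"],s["wrist_force"])
c=r.capture("side");c2=r.capture("scene")
f=lambda c,u,v:cv2.resize(c["image"][v-50:v+50,u-50:u+50],(390,390),interpolation=cv2.INTER_CUBIC)
cv2.imwrite("pics/p2.png",np.hstack([f(c,316,310),f(c2,420,245)])[...,::-1])
E
```

```text
[ 0.46182694 -0.31260686  0.09489904] [-0.48527378  0.38437418  0.23004451]
```

View pics/p2.png

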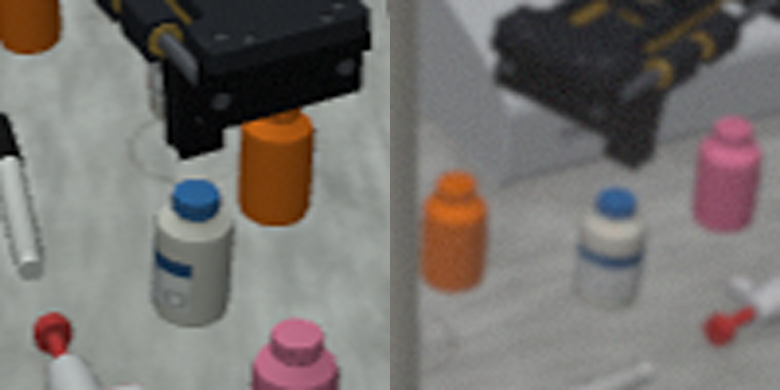

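The fingers stand over the blue cap with a clear gap and nothing is touched. Hold, lift and travel.

>>> {"fn": "play_rows", "kwargs": {"commands": [[[0,0,0,0,0,0,1],[0,0,0,0,0,0,1],[0,0,0,0,0,0,1],[0,0,0,0,0,0,1],[0,0,0,0,0,0,1]]]}}

```text
time_s: 9.4
tcp_pos: [0.4611, -0.3124, 0.0935]
ee_rot: [[-0.933, -0.359, -0.0], [-0.359, 0.933, 0.0], [0.0, 0.0, -1.0]]
wrist_force: [-0.5, 0.5, 0.3]
gripper_width: 0.007
```

>>> {"fn": "play_rows", "kwargs": {"commands": [[[0,0,0,0,0,0,1],[0,0,0,0,0,0,1],[0,0,0,0,0,0,1],[0,0,0,0,0,0,1],[0,0,0,0,0,0,1]]]}}

```text
time_s: 9.9
tcp_pos: [0.4611, -0.3124, 0.0935]
ee_rot: [[-0.933, -0.359, -0.0], [-0.359, 0.933, 0.0], [0.0, 0.0, -1.0]]
wrist_force: [-0.7, -0.6, -0.8]
gripper_width: 0.012
```

>>> {"fn": "play_rows", "kwargs": {"commands": [[[0,0,0,0,0,0,1],[0,0,0,0,0,0,1],[0,0,0,0,0,0,1],[0,0,0,0,0,0,1],[0,0,0,0,0,0,1]]]}}

```text
time_s: 10.4
tcp_pos: [0.4612, -0.3124, 0.0936]
ee_rot: [[-0.934, -0.359, 0.0], [-0.359, 0.934, 0.0], [-0.0, -0.0, -1.0]]
wrist_force: [0.1, 0.2, -0.1]
gripper_width: 0.01
```

>>> {"fn": "play_rows", "kwargs": {"commands": [[[0,0,0,0,0,0,1],[0,0,0,0,0,0,1],[0,0,0,0,0,0,1],[0,0,0,0,0,0,1],[0,0,0,0,0,0,1]]]}}

```text
time_s: 10.9
tcp_pos: [0.4612, -0.3124, 0.0936]
ee_rot: [[-0.933, -0.359, 0.0], [-0.359, 0.933, -0.0], [-0.0, -0.0, -1.0]]
wrist_force: [0.9, 0.7, -0.5]
gripper_width: 0.005
```

>>> {"fn": "play_rows", "kwargs": {"commands": [[[0,0,0.03,0,0,0,1],[0,0,0.07,0,0,0,1],[0,0,0.115,0,0,0,1],[0,0,0.16,0,0,0,1],[0,0,0.197,0,0,0,1]]]}}

```text
time_s: 11.4
tcp_pos: [0.4613, -0.3126, 0.2936]
ee_rot: [[-0.933, -0.359, 0.002], [-0.359, 0.933, -0.001], [-0.002, -0.002, -1.0]]
wrist_force: [1.7, -0.2, -0.3]
gripper_width: 0.003
```

>>> {"fn": "play_rows", "kwargs": {"commands": [[[0.015,0.025,0,0,0,0,1],[0.035,0.055,0,0,0,0,1],[0.055,0.09,0,0,0,0,1],[0.075,0.125,0,0,0,0,1],[0.095,0.16,0,0,0,0,1]]]}}

```text
time_s: 11.9
tcp_pos: [0.5566, -0.151, 0.2907]
ee_rot: [[-0.934, -0.358, 0.0], [-0.358, 0.934, 0.0], [-0.0, 0.0, -1.0]]
wrist_force: [0.0, -0.9, 0.3]
gripper_width: 0.004
```

>>> {"fn": "play_rows", "kwargs": {"commands": [[[0.02,0.035,0,0,0,0,1],[0.04,0.07,0,0,0,0,1],[0.057,0.095,0,0,0,0,1],[0.063,0.102,0,0,0,0,1],[0.063,0.102,0,0,0,0,1]]]}}

```text
time_s: 12.4
tcp_pos: [0.6195, -0.0494, 0.2898]
ee_rot: [[-0.933, -0.36, -0.001], [-0.36, 0.933, -0.0], [0.001, 0.0, -1.0]]
wrist_force: [-1.2, -1.3, -0.3]
gripper_width: 0.006
```

```bash
python3 - <<'E'
from h import *
s=r.sense();print(s["tcp_pos"]);c=r.capture("wrist")
T=np.eye(4);T[:3,:3]=s["ee_rot"];T[:3,3]=s["tcp_pos"]
W=T@c["mount"];im=c["image"][...,::-1].copy();K=c["intrinsics"]
q=np.linalg.inv(W)@[.619,-.051,.075,1];x,y,z=q[0],-q[1],-q[2];h=np.hypot(x,y);t=np.arctan2(h,z)
u,v=K[0,2]+K[0,0]*t*x/h,K[1,2]+K[1,1]*t*y/h;print(u,v)
cv2.drawMarker(im,(round(u),round(v)),(0,255,0),0,8)
cv2.imwrite("pics/w3.png",cv2.resize(im[130:290,210:430],None,fx=3,fy=3))
E
```

```text
[ 0.61952276 -0.0494362   0.28981356]
316.4837775843702 211.75522193355064
```

View pics/w3.png

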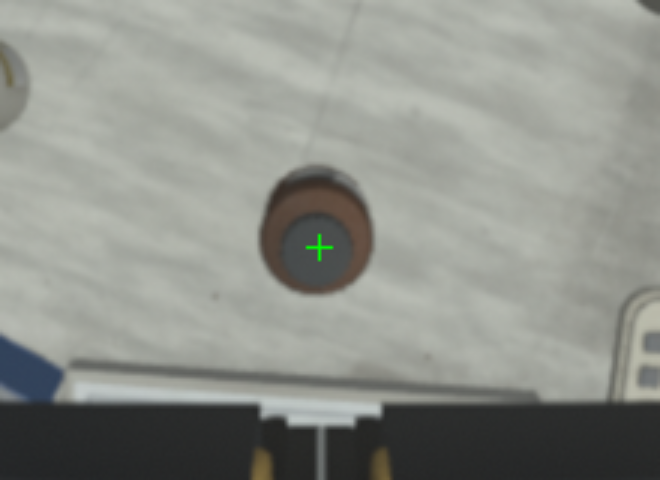

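The mark sits on the centre of the brown bottle's cap. Descend to z≈0.099 (24 mm above) and hold.

>>> {"fn": "play_rows", "kwargs": {"commands": [[[0,-0.001,-0.04,0,0,0,1],[0,-0.001,-0.085,0,0,0,1],[0,-0.001,-0.13,0,0,0,1],[0,-0.001,-0.165,0,0,0,1],[0,-0.001,-0.185,0,0,0,1]]]}}

```text
time_s: 12.95
tcp_pos: [0.6164, -0.0532, 0.1025]
ee_rot: [[-0.934, -0.356, -0.005], [-0.356, 0.934, -0.0], [0.005, 0.002, -1.0]]
wrist_force: [-0.4, -0.0, 0.5]
gripper_width: 0.004
```

>>> {"fn": "play_rows", "kwargs": {"commands": [[[0,0,-0.003,0,0,0,1],[0,0,-0.006,0,0,0,1],[0,0,-0.006,0,0,0,1],[0,0,-0.006,0,0,0,1],[0,0,-0.006,0,0,0,1]]]}}

```text
time_s: 13.45
tcp_pos: [0.6198, -0.0514, 0.101]
ee_rot: [[-0.933, -0.359, 0.003], [-0.359, 0.933, 0.0], [-0.003, -0.001, -1.0]]
wrist_force: [0.6, 0.1, 0.3]
gripper_width: 0.002
```

>>> {"fn": "play_rows", "kwargs": {"commands": [[[0,0,0,0,0,0,1],[0,0,0,0,0,0,1],[0,0,0,0,0,0,1],[0,0,0,0,0,0,1],[0,0,0,0,0,0,1]]]}}

```text
time_s: 13.95
tcp_pos: [0.6191, -0.0514, 0.0995]
ee_rot: [[-0.933, -0.359, -0.0], [-0.359, 0.933, -0.0], [0.0, 0.0, -1.0]]
wrist_force: [-0.5, -0.1, 0.0]
gripper_width: 0.005
```

>>> {"fn": "play_rows", "kwargs": {"commands": [[[0,0,0,0,0,0,1],[0,0,0,0,0,0,1],[0,0,0,0,0,0,1],[0,0,0,0,0,0,1],[0,0,0,0,0,0,1]]]}}

```text
time_s: 14.45
tcp_pos: [0.6192, -0.0514, 0.0995]
ee_rot: [[-0.933, -0.359, -0.0], [-0.359, 0.933, -0.0], [0.0, -0.0, -1.0]]
wrist_force: [-1.0, 0.6, -0.3]
gripper_width: 0.005
```

>>> {"fn": "play_rows", "kwargs": {"commands": [[[0,0,0,0,0,0,1],[0,0,0,0,0,0,1],[0,0,0,0,0,0,1],[0,0,0,0,0,0,1],[0,0,0,0,0,0,1]]]}}

```text
time_s: 14.95
tcp_pos: [0.6192, -0.0514, 0.0996]
ee_rot: [[-0.933, -0.359, 0.0], [-0.359, 0.933, 0.0], [-0.0, 0.0, -1.0]]
wrist_force: [0.2, -1.3, -0.2]
gripper_width: 0.001
```

>>> {"fn": "play_rows", "kwargs": {"commands": [[[0,0,0,0,0,0,1],[0,0,0,0,0,0,1],[0,0,0,0,0,0,1],[0,0,0,0,0,0,1],[0,0,0,0,0,0,1]]]}}

```text
time_s: 15.45
tcp_pos: [0.6192, -0.0514, 0.0996]
ee_rot: [[-0.933, -0.359, 0.0], [-0.359, 0.933, -0.0], [-0.0, -0.0, -1.0]]
wrist_force: [-0.1, 0.6, -0.3]
gripper_width: 0.005
```

```bash
python3 - <<'E'
from h import *
s=r.sense();print(s["tcp_pos"],s["wrist_force"])
c=r.capture("side");c2=r.capture("scene")
f=lambda c,u,v:cv2.resize(c["image"][v-50:v+50,u-50:u+50],(390,390),interpolation=cv2.INTER_CUBIC)
cv2.imwrite("pics/p3.png",np.hstack([f(c,375,235),f(c2,292,235)])[...,::-1])
E
```

```text
[ 0.61917318 -0.05140899  0.09957836] [-0.07028941  0.63296348 -0.26568969]
```

View pics/p3.png

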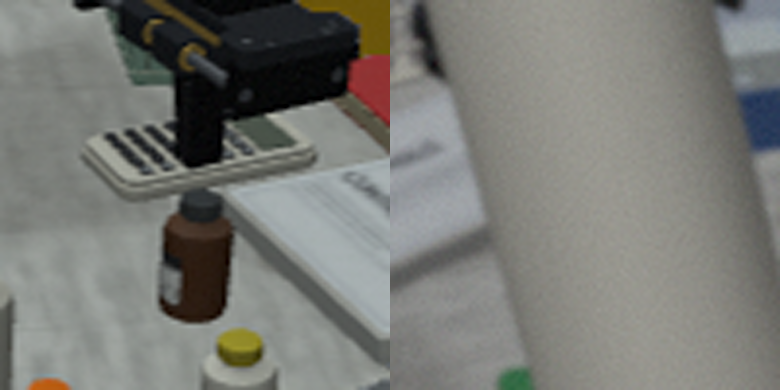

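The side view shows the fingertips over the near-black cap with a clear gap. In the scene view the arm hides the bottle. The hand has been still for over 2 s, so I'm handing in.

```bash
python3 -c "
from station import r
print(r.finish_job())"
```

```text
the job is handed in; nothing more can be done
None
```

The job is handed in. With shut fingers I pointed at the yellow-capped tube in the grey rack, then the blue-capped bottle, then the brown bottle. I kept still for more than 2 s over each and lifted to about 0.29 m between them. The hand is still over the brown bottle.

- **Position:** the fingertips were about 24–25 mm above each cap and within about 1 mm of its measured centre (camera calibration is good to about 2 mm). The wrist pictures taken before each descent showed my estimate on the centre of the right cap.
- **Contact:** wrist force never read more than about 2.1 N on any axis, which is noise level, and the pictures showed nothing touched or moved.
- **Time:** about 15.5 s of the 61 s allowed.
- **What I could not check:** at the last stop the arm hid the brown bottle from the scene camera. That final check rests on the side view and the wrist view from above.

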